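Unpack a forming roller and seat it in the V-cradle

ROBOT

A 6-joint arm with a two-finger parallel gripper is mounted at the origin on the work surface. World frame = base frame: x ahead of the robot, y to its left, z up, the work surface at z = 0. Lengths are in m, angles in rad, forces in N, time in s.
With the tool pointing down it reaches from about 0.35 to 0.775 m from the base axis. Payload 5.5 kg.
Tool frame: the origin (TCP) lies at the very end of the fingers, on their centre line; the grasp point (between the pads) lies 19 mm behind it; z points along the fingers, y is the direction in which the jaws open and shut (so a half turn about z gives the same grasp; the last joint's range is limited). The gripper opens to 85 mm and grips with 20 to 120 N. Pads are 22 mm wide; open, the fingers measure 114 mm over their backs; the gripper's body (76 mm by 85 mm) begins 54 mm behind the grasp point. The pads swing forward as they close: fully open they stand 13 mm farther back than shut.
Start: joints at [-1.37, 0.313, 0.046, 1.304, 0, 1.431], TCP at [0.192, -0.542, 0.231] pointing down, gripper open.
Joint ranges: [-2.76, 2.76], [-0.86, 1.69], [-1.03, 1.26], [-2.2, 2.34], [-1.47, 1.5], [-3.14, 3.14]. Speed limits (rad/s): [2.57, 2.57, 3.14, 3.14, 3.14, 3.14].

INTERFACE

Orientations are given as a unit quaternion [w, x, y, z].
In Python, from workcell import get_state, vision, workorder, silhouettes, tip_of gives the robot as it stands.
- The arm moves only by the shell command python3 -m inch 'ROWS' [FORCE]. ROWS is JSON, a list of rows, each a list of 7 numbers: the shift along the tool's x, y, z in cm, then the turn, a rotation vector about the tool's x, y, z in degrees, then the finger opening in cm, from 0 to 8.54. In form: [[dx, dy, dz, rx, ry, rz, hand], ...]. A call has 1 to 5 rows; each row shifts and turns the commanded pose from where the row before left it, along the tool's axes as they then stand; what a row does not reach is not made up. A row lasts 1/10 s, in which the tool goes at most 50 mm and 8.59 degrees, less where a joint would pass 70% of its speed; a pose out of reach is approached as far as the arm can. A call with a gripper value outside its range is refused whole. The fingers move at their own pace and stop on an object; FORCE is the grip in N (left out, the last holds). Time passes only in rows, so rows that do not move let the fingers close. It gives the time, the measured TCP pose, the force and the opening at its end, in the units of the state.
- get_state(): the state, without advancing time (a new reading comes with each control period).
- vision.read_camera(name): name is "scene" or "side" or "wrist"; returns a dict with "pixels" (384x512x3 uint8, red, green, blue), "depth" (384x512 float32, m along the optical axis (not along the pixel's ray), 0 where there is no reading), "mtx" (3x3 intrinsics, pixels), "k1" (the pictures are not rectified: a ray, as slopes to the right and down, at radius r is drawn at 1 + k1 r^2 times it, then the intrinsics apply), "T" (4x4, takes a point from camera to world coordinates); the wrist camera has in their place "tool_from_camera" (4x4, takes a point from camera to tool coordinates, whose origin is the TCP and whose axes are the flange's). Camera axes: x right, y up, looking along -z (the intrinsics and any distortion apply to the point x, -y, -z); pixel columns grow to the right and rows downward; lengths in m; the calibration is good to about 2 mm. A picture is of the moment at which its call begins: read the wrist's pose just before it.
- workorder.hand_in(): hands the job in, once; it reports no verdict.
Trained networks look in a picture, given as the dict that the camera call returned (one of the last four; its "shot" number tells which), for a name from the list of things; names that differ only in an ending like _2 or _b are one class to them, and where a whole thing is asked for, a point or a joint stands for the part that bears it (a point fixed in the world has none). Each returns a list of dicts, best first, with "confidence" (0 to 1); they miss things now and then, are a little off and sometimes report something else, mostly with a low value. They report only what shows in the picture. A call takes as long as a camera call. They do not tell look-alikes from the thing itself.
- silhouettes(picture, label): "mask" (384x512 bool, what is visible of it) and "location" ([column, row] in pixels, amid what is visible of it).
- tip_of(picture, label): "location" ([column, row] in pixels: a listed point, or the origin of a listed thing).
The state is a dict: "clock": time; "joint_pos": joint angles; "qvel": joint speeds; "tau": joint torques, N m; "tcp_pos": TCP position; "orientation": TCP orientation; "wrist_force": force on the tool from outside, world axes, zero at the start; "ft_torque": the same for the moment, N m; "finger_gap": finger opening in m.
Only numpy, scipy, OpenCV 4.12 (cv2) and the standard library are available. Lean on these libraries where they do the work, as an engineer would, in place of code of your own. Each camera call takes 0.05 s, during which the arm holds its last target.

TASK

First take the loose spacer board off the packing tray and lay it on the pile of two spacer boards, flush with them. Then lift the wooden roller out of the tray and lower it gently, without dropping it, into the V-cradle so that it lies centred lengthwise and fully home in both V notches, ready for clamping, and let go. Do not shift the pile noticeably, and do not push or knock over the two small tins standing among the work.

Things in the scene. Friction and masses are not known exactly. Their poses are not given: they have to be found in the camera images.
- spacer: The loose spacer board: plain plywood, 224 x 56 x 12 mm (x, y, z), 90 g nominal. At the start it lies across the tops of the packing tray's two end walls, above the roller. Origin: centre of its underside; x along its length, z up.
- pile_top: The upper of two equal spacer boards (224 x 56 x 12 mm plywood each) lying flush on each other on the table: the pile, 24 mm high, loose. Origin: centre of the upper board's underside (12 mm above the table); x along its length, z up. The spacer laid flush has its origin 12 mm above this one.
- roller: Forming roller of light wood: a plain cylinder 44 mm in diameter and 170 mm long with a steel stub 12 mm in diameter and 12 mm long at each end; about 200 g. It lies level in the packing tray, under the spacer. Origin: at its middle, on its axis; x along its axis (its y and z turn as it rolls).
- tray: Plywood packing tray, fixed: base 224 x 92 x 10 mm; end walls at x = -106 and +106 mm, 12 mm thick, 70 wide, tops 68 above the table; long sides open. Cross bars with chocks (30 mm high, 20 thick, at x = -65 and +65) carry the roller along x, its axis 42 mm above the table; between the bars it is free down to the base. Origin: centre of underside; x along the roller, z up.
- jig: V-cradle, fixed: dark wooden base 230 x 96 x 12 mm, two upward 90 degree V notches faced with aluminium at x = -60 and +60 mm, each 30 thick, 48 high, 88 wide; between them a 90 mm gap free down to the base. Four clamp studs 38 mm high at its corners. The seated roller's axis runs along x at y = 0, 49 mm above the table. Origin: centre of underside; x along the V, z up.
- tin_a: Small empty open tin, 62 mm in diameter, 45 mm high, standing among the work; to be left alone. Origin: centre of its underside.
- tin_b: A second tin like the first; to be left alone. Origin: centre of its underside.
- jig_seat (a point): Point on the V-cradle where the seated roller's middle belongs: 49 mm above the cradle's underside, midway between the Vs.
There are look-alikes about, which are no part of the job. What is shaped like the tray but blue is not meant. What is shaped like the pile_top but blue is not meant.

How it is judged:
On the way:
1. the spacer board lies released on the pile, the roller still in the tray (x of spacer in the frame of pile_top between -0.03 and 0.03 m and y of spacer in the frame of pile_top between -0.018 and 0.018 m and z of spacer in the frame of pile_top between 0.009 and 0.015 m and angle between the x axis of spacer and the x axis of pile_top, either way round below 0.2 rad and contact force between spacer and the fingers below 0.1 N and linear speed of spacer below 0.02 m/s and horizontal distance between roller and tray below 0.03 m and height (world z) of roller below 0.055 m), for 0.2 s.
At the end, for the whole second after the job is handed in: Roller released at rest in both Vs: middle within 20 mm lengthwise, axis within 4 mm sideways and in height, 0.06 rad in direction. Spacer released on the pile: within 30 mm lengthwise, 18 mm sideways, 0.2 rad of the board below. Pile top within 30 mm of its start (x of spacer in the frame of pile_top between -0.03 and 0.03 m and y of spacer in the frame of pile_top between -0.018 and 0.018 m and z of spacer in the frame of pile_top between 0.009 and 0.015 m and angle between the x axis of spacer and the x axis of pile_top, either way round below 0.2 rad and contact force between each of spacer, roller and the fingers below 0.1 N and linear speed of each of spacer, roller below 0.02 m/s and x of roller in the frame of jig between -0.02 and 0.02 m and y of roller in the frame of jig between -0.004 and 0.004 m and z of roller in the frame of jig between 0.045 and 0.053 m and angle between the x axis of roller and the x axis of jig, either way round below 0.06 rad and distance of pile_top from where it was at the start of the episode below 0.03 m); the robot touches nothing.
It fails at once if the roller is dropped into the cradle (faster than 0.5 m/s within 30 mm of its seat) (distance between roller and jig_seat below 0.03 m and linear speed of roller above 0.5 m/s).
It fails at once if a small tin (tin_a) is moved by more than 30 mm or tipped (distance of tin_a from where it was at the start of the episode above 0.03 m or angle between tin_a's own z axis and vertical above 0.5 rad).
It fails at once if a small tin (tin_b) is moved by more than 30 mm or tipped (distance of tin_b from where it was at the start of the episode above 0.03 m or angle between tin_b's own z axis and vertical above 0.5 rad).
It also fails if it takes over 72 s, if anything falls off the work surface, if the arm or the gripper's body presses on something with over 40 N, if the wrist force passes 120 N, or if a joint passes its speed limit or range.

## Working session

There is one attempt and no reset: what is moved stays moved. The work goes in short steps, Python scripts to look and compute and a shell command to move; the robot and the scene stay as the last step left them, time stands still between calls to the robot, and variables do not carry over. Pictures are saved under pics/ and viewed, and the job is handed in when it is done.

```bash
ls; mkdir -p pics; python3 - <<'E'
from workcell import get_state, vision
import cv2,numpy as np
s=get_state(); print({k:np.round(v,3).tolist() for k,v in s.items()})
for n in ("scene","side","wrist"):
    p=vision.read_camera(n); cv2.imwrite(f"pics/{n}0.png",cv2.resize(p["pixels"][:,:,::-1],(768,576)))
    print(n,p["mtx"].tolist(),p["k1"],np.round(p.get("T",p.get("tool_from_camera")),3).tolist())
E
```

```text
pics
{'clock': 0.0, 'joint_pos': [-1.37, 0.314, 0.045, 1.304, -0.0, 1.431], 'qvel': [-0.0, 0.001, -0.001, 0.0, 0.003, -0.001], 'tau': [0.001, -48.063, 29.853, 0.019, -0.0, -0.0], 'tcp_pos': [0.192, -0.541, 0.23], 'orientation': [-0.001, 0.986, 0.17, -0.0], 'wrist_force': [-0.347, -0.911, -0.086], 'ft_torque': [-0.011, 0.009, -0.001], 'finger_gap': 0.086}
scene [[400.17990958405215, 0.0, 252.00820036861734], [0.0, 400.17990958405215, 193.7814045173982], [0.0, 0.0, 1.0]] -0.13018556599925962 [[-0.787, -0.452, 0.419, 0.846], [0.616, -0.589, 0.523, 0.522], [0.01, 0.67, 0.742, 0.774], [0.0, 0.0, 0.0, 1.0]]
side [[498.76051392729, 0.0, 259.96695753856324], [0.0, 498.76051392729, 189.05330897211564], [0.0, 0.0, 1.0]] -0.03752874839397388 [[-0.817, 0.312, -0.485, -0.165], [-0.576, -0.463, 0.673, 0.905], [-0.015, 0.83, 0.558, 0.818], [0.0, 0.0, 0.0, 1.0]]
wrist [[344.77130247452806, 0.0, 260.9752813367208], [0.0, 344.77130247452806, 194.14522323432078], [0.0, 0.0, 1.0]] -0.0028506936522471084 [[0.0, 0.953, 0.304, 0.079], [1.0, -0.0, 0.001, -0.001], [0.001, 0.304, -0.953, -0.142], [0.0, 0.0, 0.0, 1.0]]
```

View pics/scene0.png

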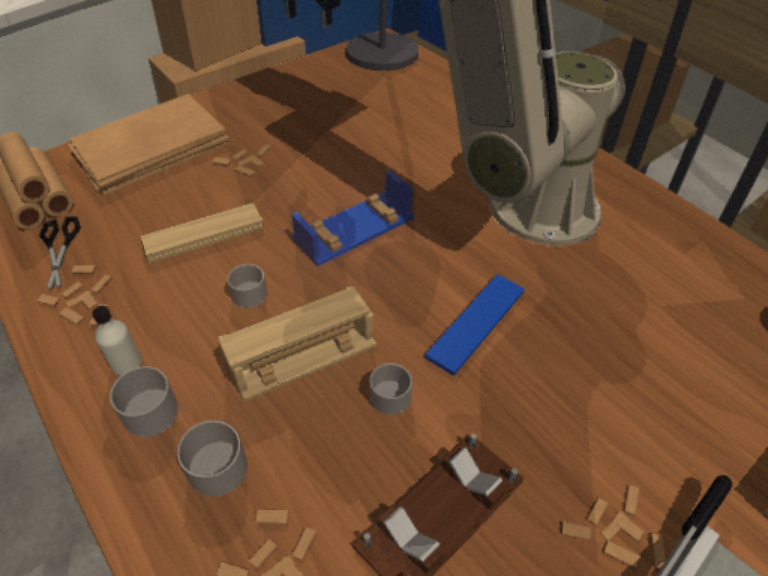

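View pics/side0.png

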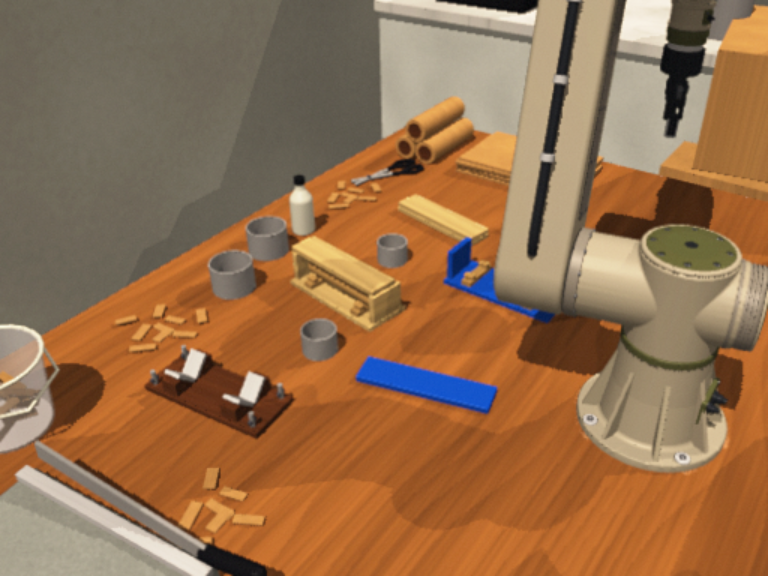

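View pics/wrist0.png

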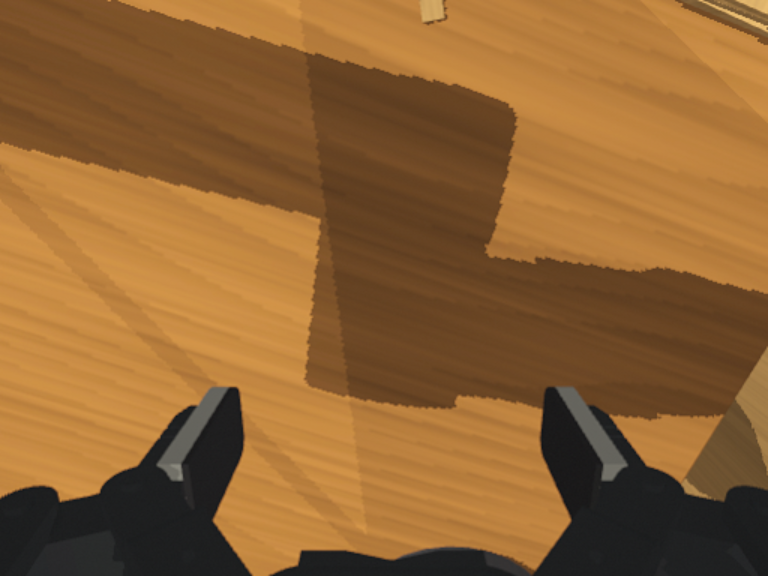

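The scene picture (768x576) shows these candidates:
- **Tray and spacer:** the plywood tray with the spacer on top is at (300,345). Its look-alike is the blue tray at (355,222).
- **Pile:** the two-board plywood pile is at (203,232). It could be confused with the blue board at (475,325) or the large sheets at (150,140).
- **Jig:** the V-cradle is at (440,510).
- **Tins:** the small tins are at (247,285) and (390,388). The bigger tins at (143,400) and (212,458) are not the ones named.

I choose the plywood tray and spacer, the pile and the jig. Next I'll measure them.

```bash
cat > h.py <<'E'
from workcell import get_state, vision, silhouettes, tip_of
import cv2,numpy as np
from scipy.spatial.transform import Rotation as R
def toolT(s=None):
    s=s or get_state(); T=np.eye(4); q=np.array(s["orientation"]); T[:3,:3]=R.from_quat(q[[1,2,3,0]]).as_matrix(); T[:3,3]=s["tcp_pos"]; return T
def shot(n):
    s=get_state(); p=vision.read_camera(n)
    p["W"]=p["T"] if "T" in p else toolT(s)@p["tool_from_camera"]
    return p
def rays(p,uv):
    x=cv2.undistortPoints(np.array(uv,float).reshape(-1,1,2),p["mtx"],np.array([p["k1"],0,0,0.]))[:,0]
    return np.c_[x[:,0],-x[:,1],-np.ones(len(x))]
def cloud(p,mask=None):
    m=p["depth"]>0
    if mask is not None: m&=mask
    v,u=np.nonzero(m); d=p["depth"][m]
    c=rays(p,np.c_[u,v])*d[:,None]
    return c@p["W"][:3,:3].T+p["W"][:3,3], np.c_[u,v]
def onplane(p,uv,z):
    r=rays(p,uv)@p["W"][:3,:3].T; o=p["W"][:3,3]
    return o+r*((z-o[2])/r[:,2])[:,None]
def rect(P):
    (c,wh,a)=cv2.minAreaRect((P[:,:2]*1000).astype(np.float32)); 
    if wh[0]<wh[1]: wh=wh[::-1]; a+=90
    return np.round(c,1),np.round(wh,1),round((a+90)%180-90,2)
def proj(p,P):
    Ti=np.linalg.inv(p["W"]); c=np.atleast_2d(P)@Ti[:3,:3].T+Ti[:3,3]
    c=c*[1,-1,-1]; 
    return cv2.projectPoints(c.reshape(-1,1,3),np.zeros(3),np.zeros(3),p["mtx"],np.array([p["k1"],0,0,0.]))[0][:,0]
E
python3 - <<'E'
from h import *
for n in ("scene","side"):
    p=shot(n)
    for l in ("spacer","pile_top","roller","tray","jig","tin_a"):
        for d in silhouettes(p,l):
            P,uv=cloud(p,d["mask"])
            if len(P)<20: continue
            zt=np.percentile(P[:,2],97)
            T=P[abs(P[:,2]-np.percentile(P[:,2],90))<.005]
            print(n,l,round(d["confidence"],2),np.round(d["location"]),len(P),"z",np.round(np.percentile(P[:,2],[3,50,90,97]),3),*rect(T) if len(T)>5 else '', *rect(P))
E
```

```text
scene spacer 0.66 [195. 218.] 2230 z [0.071 0.081 0.083 0.083] [591.4   8.8] [224.6  58.5] -9.75 [570.5 -21.5] [256.8 126.7] -8.96
scene pile_top 0.92 [314. 217.] 1796 z [0.002 0.013 0.015 0.016] [324.8 132.8] [226.5  58.3] 13.47 [321.3 129. ] [238.8  65.8] 13.51
scene pile_top 0.91 [132. 155.] 1294 z [0.013 0.024 0.026 0.027] [ 587.4 -335.9] [222.5  62.2] -12.34 [ 581.3 -347.9] [230.4  89.4] -11.13
scene pile_top 0.65 [198. 217.] 2248 z [0.071 0.081 0.083 0.083] [592.    8.7] [223.3  58.5] -9.75 [578.1 -24. ] [239.6 127.5] -9.83
scene roller 0.88 [198. 232.] 297 z [0.036 0.045 0.051 0.052] [590.7  24.5] [168.9   5.8] -10.08 [590.5  22.2] [169.4  11.2] -10.67
scene tray 0.68 [203. 241.] 1818 z [0.003 0.011 0.032 0.058] [591.5  23.9] [223.4  33.5] -9.66 [578.8  25.3] [250.2  61. ] -10.24
scene tray 0.57 [237. 149.] 2128 z [0.007 0.013 0.059 0.069] [ 348.  -177.4] [218.9  67.4] -1.24 [ 346.7 -187.9] [223.3 114.6] -2.62
scene jig 0.6 [296. 340.] 5305 z [0.01  0.014 0.039 0.046] [587.5 339.1] [206.9  89. ] 5.86 [587.6 339.3] [231.2  98.4] 5.47
scene tin_a 0.96 [260. 260.] 759 z [0.002 0.
[... 676 characters left out ...]
5  24.8] [157.3   7.9] -9.12 [593.8  22.8] [162.5  26. ] -15.25
side tray 0.7 [233. 205.] 1398 z [0.003 0.014 0.055 0.067] [584.3  31.3] [228.3  69.2] 3.63 [592.4  -1.2] [238.9 109. ] -9.16
side jig 0.57 [148. 261.] 2974 z [0.008 0.016 0.04  0.047] [586.2 337.8] [204.7  92.3] 6.3 [593.  334.5] [244.6 109. ] 5.79
side jig 0.31 [296. 145.] 749 z [0.011 0.024 0.027 0.029] [ 587.2 -335.2] [228.   61.1] -11.91 [ 571.9 -335. ] [337.2 124. ] -26.7
side tin_a 0.97 [256. 169.] 363 z [0.006 0.029 0.042 0.046] [ 594.1 -152.3] [67.5 54.5] -55.61 [ 593.7 -151.1] [70.9 55.2] -55.68
side tin_a 0.59 [214. 223.] 555 z [0.005 0.028 0.044 0.047] [526.5 157.4] [64.3 56.1] -33.99 [527.4 157.2] [66.7 56.8] -33.99
```

```bash
python3 -m inch '[[4,-2.74,0,0,0,0,8.5],[4,-2.74,0,0,0,0,8.5],[4,-2.74,0,0,0,0,8.5],[4,-2.74,0,0,0,0,8.5],[4,-2.74,0,0,0,0,8.5]]' 30
```

```text
clock: 1.35
tcp_pos: [0.3357, -0.3445, 0.2315]
orientation: [0.0, 0.986, 0.169, 0.0]
wrist_force: [1.4, -0.7, 0.4]
finger_gap: 0.0851
```

```bash
python3 -m inch '[[4,-2.74,0,0,0,0,8.5],[4,-2.74,0,0,0,0,8.5],[4,-2.74,0,0,0,0,8.5],[4,-2.74,0,0,0,0,8.5],[0,0,0,0,0,-8.5,8.5]]'; python3 -c "
from h import *; s=get_state(); print(s['joint_pos'],s['tcp_pos'],toolT(s)[:3,:2].T)"
```

```text
clock: 1.85
tcp_pos: [0.4516, -0.1846, 0.2315]
orientation: [-0.0, 0.969, 0.246, 0.001]
wrist_force: [-0.2, -0.6, 0.1]
finger_gap: 0.0848
[-5.53699178e-01  1.43806793e-01 -1.71516254e-01  1.25481794e+00
  1.59665107e-03  2.08992400e+00] [ 0.45157708 -0.18455147  0.23151141] [[ 8.78552791e-01  4.77642193e-01  1.71142592e-03]
 [ 4.77643216e-01 -8.78553874e-01 -2.23131337e-04]]
```

```bash
R='x'; python3 -m inch '[[0,0,0,0,0,-8.5,8.5],[0,0,0,0,0,-8.5,8.5],[0,0,0,0,0,-8.5,8.5],[0,0,0,0,0,-8.5,8.5],[0,0,0,0,0,-8.5,8.5]]' | head -1;  python3 -m inch '[[0,0,0,0,0,-8.5,8.5],[0,0,0,0,0,-8.5,8.5],[0,0,0,0,0,-8.5,8.5],[0,0,0,0,0,-8.5,8.5],[0,0,0,0,0,-8.5,8.5]]' |head -1;  python3 -m inch '[[0,0,0,0,0,-8.5,8.5],[0,0,0,0,0,-8.5,8.5],[0,0,0,0,0,-8.5,8.5],[0,0,0,0,0,-8.5,8.5],[0,0,0,0,0,-8.5,8.5]]'; cat >> h.py <<'E'
def go(x,y,z,yaw):
    """print tool-axes shift in cm and turn in deg to reach the pose pointing down"""
    T=toolT(); d=T[:3,:3].T@(np.array([x,y,z])-T[:3,3])*100
    cy=np.degrees(np.arctan2(T[1,0],T[0,0]))
    print("tcp",np.round(T[:3,3],4),"yaw",round(cy,2),"z-axis",np.round(T[:3,2],4))
    print("shift cm",np.round(d,2),"turn rz",round(-((yaw-cy+180)%360-180),2))
E
python3 -c "
from h import *
go(.591,.009,.2,170.3)"
```

```text
clock: 2.35
clock: 2.85
clock: 3.35
tcp_pos: [0.4491, -0.1892, 0.2314]
orientation: [0.0, 0.209, 0.978, -0.0]
wrist_force: [0.4, 0.5, 0.6]
finger_gap: 0.085
tcp [ 0.4491 -0.1892  0.2314] yaw 155.88 z-axis [ 1.e-04 -1.e-04 -1.e+00]
shift cm [-4.85 23.89  3.14] turn rz -14.42
```

```bash
python3 -m inch '[[0,0,0,0,0,-7.2,8.5],[0,0,0,0,0,-7.2,8.5],[-2.1,4.4,0,0,0,0,8.5],[-2.1,4.4,0,0,0,0,8.5],[-2.1,4.4,0,0,0,0,8.5]]' |head -1;  python3 -m inch '[[-2.1,4.4,0,0,0,0,8.5],[-2.1,4.4,0,0,0,0,8.5],[0,0,0,0,0,0,8.5]]'
python3 - <<'E'
from h import *
go(.591,.009,.2,170.3)
p=shot("wrist")
cv2.imwrite("pics/wrist1.png",cv2.resize(p["pixels"][:,:,::-1],(768,576)))
for l in ("spacer","tray","roller"):
  for d in silhouettes(p,l):
    P,uv=cloud(p,d["mask"])
    if len(P)<30: continue
    T=P[abs(P[:,2]-.081)<.005]
    print(l,round(d["confidence"],2),len(P),np.round(np.percentile(P[:,2],[3,50,97]),3),*(rect(T) if len(T)>5 else ''))
E
```

```text
clock: 3.85
clock: 4.15
tcp_pos: [0.5934, 0.0136, 0.2305]
orientation: [0.0, 0.085, 0.996, 0.001]
wrist_force: [-1.2, -0.1, -0.7]
finger_gap: 0.0848
tcp [0.5934 0.0136 0.2305] yaw 170.28 z-axis [ 0.001   0.0013 -1.    ]
shift cm [ 0.16 -0.5   3.05] turn rz -0.02
spacer 0.95 15919 [0.078 0.08  0.081] [593.3   8.5] [223.9  56.2] -9.86
tray 0.84 4966 [0.006 0.018 0.068]
tray 0.69 4848 [0.008 0.01  0.068] [586.4   9.7] [209.6  56.1] -9.8
tray 0.45 15904 [0.078 0.08  0.081] [593.3   8.5] [223.9  56.2] -9.86
```

View pics/wrist1.png

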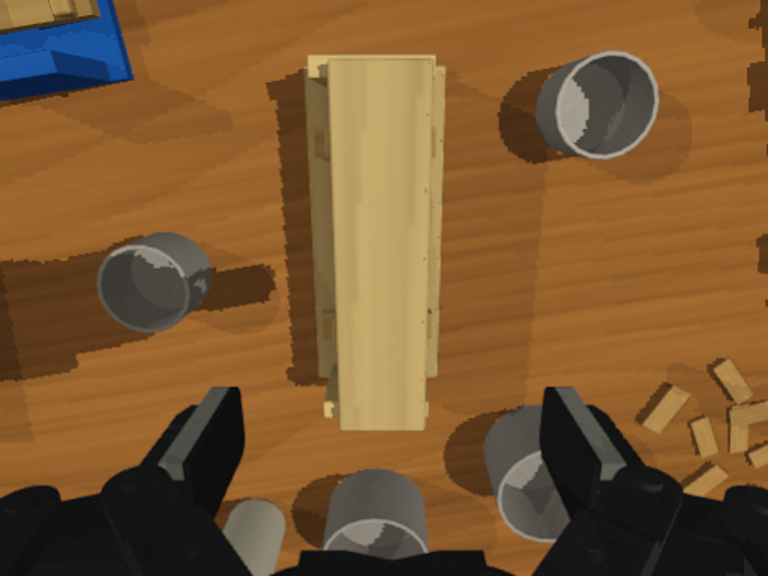

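```bash
python3 -m inch '[[0,-0.25,2,0,0,0,8.5],[0,-0.25,4,0,0,0,8.5],[0,0,3.5,0,0,0,8.5],[0,0,2.5,0,0,0,8.5],[0,0,0,0,0,0,8.5]]'
python3 - <<'E'
from h import *
go(.5933,.0085,.056,170.14)
E
```

```text
clock: 4.85
tcp_pos: [0.5863, 0.0027, 0.1078]
orientation: [-0.004, 0.089, 0.996, 0.0]
wrist_force: [0.1, -0.4, 0.3]
finger_gap: 0.0848
tcp [0.5863 0.0027 0.1078] yaw 169.77 z-axis [-7.3e-03  7.0e-04 -1.0e+00]
shift cm [-0.62  0.7   5.18] turn rz -0.37
```

```bash
python3 -m inch '[[0,0,0,0,0,0,8.5],[0,0,0,0,0,0,8.5]]'
python3 - <<'E'
from h import *
go(.5933,.0085,.056,170.14)
p=shot("wrist")
cv2.imwrite("pics/wrist2.png",cv2.resize(p["pixels"][:,:,::-1],(768,576)))
for l in ("spacer",):
  for d in silhouettes(p,l):
    P,uv=cloud(p,d["mask"])
    T=P[abs(P[:,2]-.081)<.005]
    print(l,round(d["confidence"],2),len(P),np.round(np.percentile(P[:,2],[3,50,97]),3),*(rect(T) if len(T)>5 else ''))
E
```

```text
clock: 5.05
tcp_pos: [0.5912, 0.0032, 0.1135]
orientation: [0.002, 0.088, 0.996, -0.0]
wrist_force: [0.5, -0.2, 0.0]
finger_gap: 0.085
tcp [0.5912 0.0032 0.1135] yaw 169.86 z-axis [ 3.3e-03 -6.0e-04 -1.0e+00]
shift cm [-0.09  0.56  5.75] turn rz -0.28
spacer 0.58 37394 [0.078 0.08  0.081] [586.5   9.6] [211.8  56.3] -9.88
```

View pics/wrist2.png

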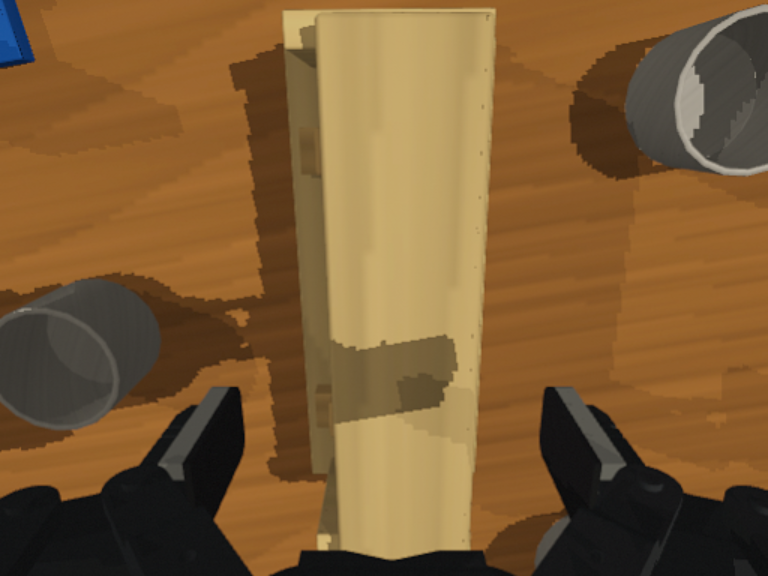

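```bash
python3 -m inch '[[-0.1,0.5,1.5,0,0,0,8.5],[0,0,1.5,0,0,-0.3,8.5],[0,0,1.5,0,0,0,8.5],[0,0,0,0,0,0,8.5],[0,0,0,0,0,0,8.5]]'
python3 - <<'E'
from h import *
go(.5933,.0085,.056,170.14)
E
```

```text
clock: 5.65
tcp_pos: [0.5924, 0.0088, 0.0672]
orientation: [0.0, 0.085, 0.996, -0.0]
wrist_force: [-0.1, -1.0, -0.1]
finger_gap: 0.0848
tcp [0.5924 0.0088 0.0672] yaw 170.23 z-axis [ 9.e-04 -2.e-04 -1.e+00]
shift cm [-0.1  -0.01  1.12] turn rz 0.09
```

```bash
python3 -m inch '[[-0.1,0,1.1,0,0,0,8.5],[0,0,0,0,0,0,6.2],[0,0,0,0,0,0,6.2],[0,0,0,0,0,0,6.2]]' 30
python3 - <<'E'
from h import *
go(.5933,.0085,.056,170.14)
p=shot("wrist")
cv2.imwrite("pics/wrist3.png",cv2.resize(p["pixels"][:,:,::-1],(768,576)))
p=shot("side");cv2.imwrite("pics/side3.png",cv2.resize(p["pixels"][80:240,150:350,::-1],(800,640))[:600])
E
```

```text
clock: 6.05
tcp_pos: [0.5931, 0.0086, 0.0556]
orientation: [0.0, 0.085, 0.996, -0.0]
wrist_force: [0.1, 0.8, 0.1]
finger_gap: 0.0619
tcp [0.5931 0.0086 0.0556] yaw 170.23 z-axis [ 4.e-04 -2.e-04 -1.e+00]
shift cm [-0.02 -0.01 -0.04] turn rz 0.09
```

View pics/wrist3.png

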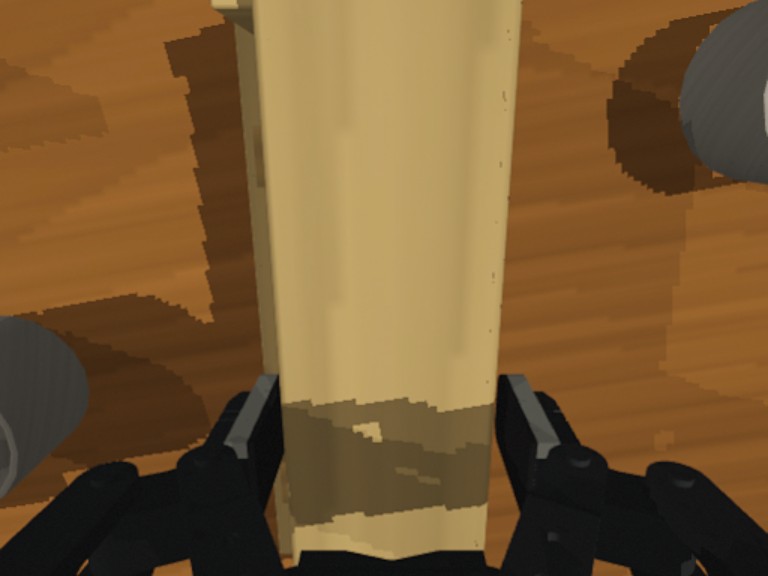

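View pics/side3.png

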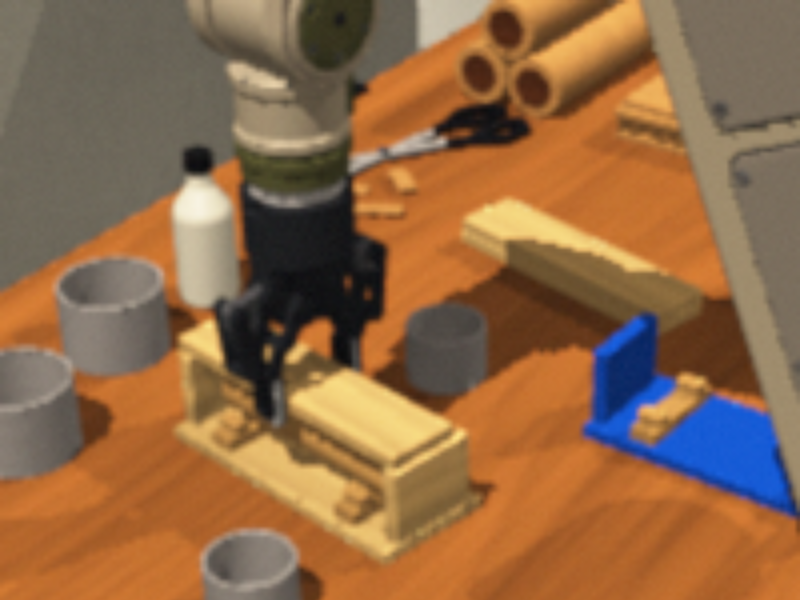

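The wrist and side views show the fingers straddling the spacer, with the left tip at about (255,420) and the right at about (520,420), and the tips below its underside. I'll grip a few mm higher so less finger sticks out below, then close.

```bash
python3 -m inch '[[0,0,-0.5,0,0,0,6.2],[0,0,0,0,0,0,5.2],[0,0,0,0,0,0,5.2],[0,0,0,0,0,0,5.2],[0,0,0,0,0,0,5.2]]' 30; python3 -m inch '[[0,0,-1,0,0,0,5.2],[0,0,-2,0,0,0,5.2],[0,0,-3,0,0,0,5.2],[0,0,-3,0,0,0,5.2],[0,0,0,0,0,0,5.2]]' 
python3 - <<'E'
from h import *
go(.5872,-.3356,.16,167.9)
p=shot("wrist")
cv2.imwrite("pics/wrist4.png",cv2.resize(p["pixels"][:,:,::-1],(768,576)))
p=shot("side");cv2.imwrite("pics/side4.png",cv2.resize(p["pixels"][80:240,150:350,::-1],(750,600)))
E
```

```text
clock: 6.65
tcp_pos: [0.5934, 0.0085, 0.0615]
orientation: [0.001, 0.085, 0.996, -0.0]
wrist_force: [-1.3, -0.2, 5.2]
finger_gap: 0.0553
clock: 7.15
tcp_pos: [0.5958, 0.0084, 0.1555]
orientation: [0.004, 0.085, 0.996, -0.0]
wrist_force: [0.5, -0.0, -1.1]
finger_gap: 0.0551
tcp [0.5958 0.0084 0.1555] yaw 170.23 z-axis [ 0.0082 -0.001  -1.    ]
shift cm [ -5.   -34.05  -0.42] turn rz 2.33
```

View pics/wrist4.png

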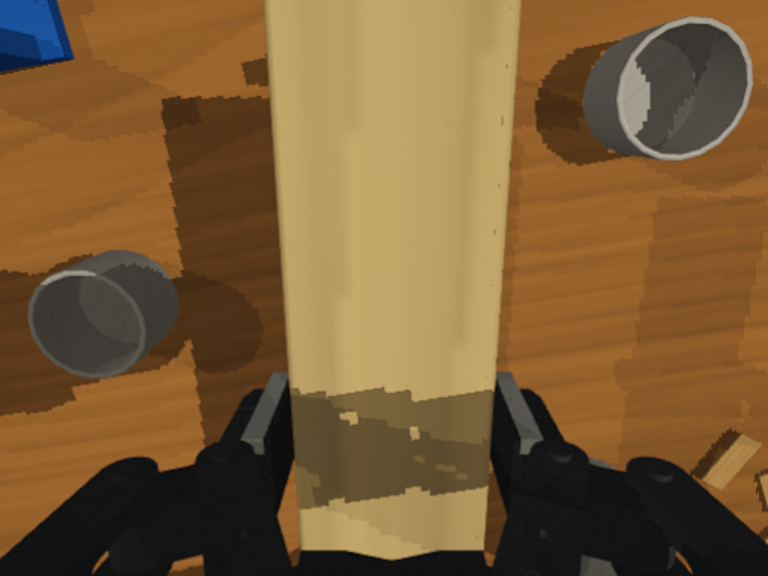

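View pics/side4.png

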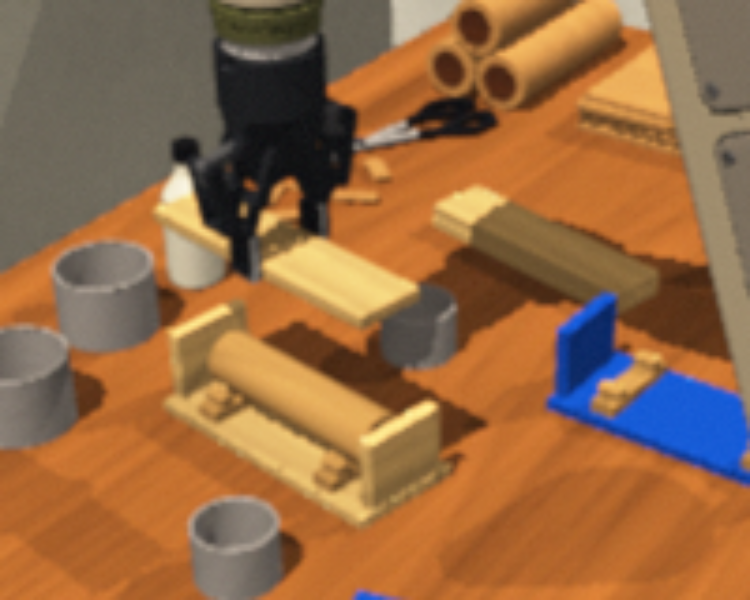

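```bash
python3 - <<'E'
from h import *
p=shot("scene"); P,uv=cloud(p)
m=(abs(uv[:,0]-78)<22)&(abs(uv[:,1]-228)<28)&(P[:,2]>.01)
print(np.round(np.percentile(P[m],[2,50,98],axis=0),3))
E
python3 -m inch '[[-0.7,-4,-0.3,0,0,0,5.2],[-0.7,-4,0,0,0,0,5.2],[-0.7,-4,0,0,0,0,5.2],[-0.7,-4,0,0,0,0,5.2],[-0.7,-4,0,0,0,0,5.2]]'
```

```text
[[ 0.801 -0.149  0.015]
 [ 0.824 -0.125  0.063]
 [ 0.847 -0.072  0.131]]
clock: 7.8
tcp_pos: [0.5922, -0.1954, 0.1515]
orientation: [-0.001, 0.085, 0.996, 0.001]
wrist_force: [0.3, -0.2, -1.1]
finger_gap: 0.0551
```

```bash
python3 -m inch '[[-0.6,-4,0,0,0,1,5.2],[-0.6,-4,0,0,0,1.3,5.2],[-0.3,-3,0,0,0,0,5.2],[0,-2,0,0,0,0,5.2],[0,0,0,0,0,0,5.2]]'
python3 -m inch '[[0,0,0,0,0,0,5.2]]'
python3 - <<'E'
from h import *
go(.5872,-.3356,.06,167.9)
T=toolT()
for n in ("scene","side"):
  p=shot(n)
  cv2.imwrite(f"pics/{n}5.png",cv2.resize(p["pixels"][:,:,::-1],(768,576)))
  for l in ("pile_top","spacer"):
   for d in silhouettes(p,l):
    P,uv=cloud(p,d["mask"])
    z=np.percentile(P[:,2],80); Q=P[abs(P[:,2]-z)<.004]
    print(n,l,round(d["confidence"],2),np.round(np.percentile(P[:,2],[3,50,97]),3),*rect(Q))
p=shot("wrist")
cv2.imwrite("pics/wrist5.png",cv2.resize(p["pixels"][:,:,::-1],(768,576)))
P,uv=cloud(p); Q=P[(abs(P[:,2]-.024)<.004)]
print("pile",rect(Q),len(Q))
Q=P[(P[:,2]>.1)&(P[:,2]<.2)]; print(np.percentile(Q[:,2],[5,50,95]))
E
```

```text
clock: 8.3
tcp_pos: [0.582, -0.3269, 0.1515]
orientation: [-0.001, 0.107, 0.994, 0.0]
wrist_force: [-0.1, 0.3, -1.1]
finger_gap: 0.0555
clock: 8.4
tcp_pos: [0.5828, -0.324, 0.1522]
orientation: [-0.001, 0.105, 0.994, 0.001]
wrist_force: [-0.3, -0.6, -1.3]
finger_gap: 0.0548
tcp [ 0.5828 -0.324   0.1522] yaw 167.9 z-axis [-0.0016  0.0019 -1.    ]
shift cm [-0.69 -1.05  9.22] turn rz 0.0
scene pile_top 0.83 [0.007 0.013 0.016] [324.8 133.3] [226.1  57.3] 13.58
scene pile_top 0.56 [0.011 0.024 0.027] [ 587.4 -336.4] [222.6  61.5] -12.82
scene spacer 0.98 [0.162 0.171 0.174] [ 581.9 -321.6] [223.4  59.5] -11.28
scene spacer 0.41 [0.01  0.014 0.046] [589.  339.3] [204.6  88.5] 5.66
side pile_top 0.72 [0.017 0.025 0.029] [ 587.3 -332.8] [225.2  58.6] -12.11
side spacer 0.82 [0.163 0.173 0.176] [ 585.6 -318.4] [229.5  58.7] -12.42
pile (array([ 636.8, -343.7]), array([450.6, 262.1]), 72.52) 1175
[0.1705778  0.17169925 0.18174053]
```

View pics/scene5.png

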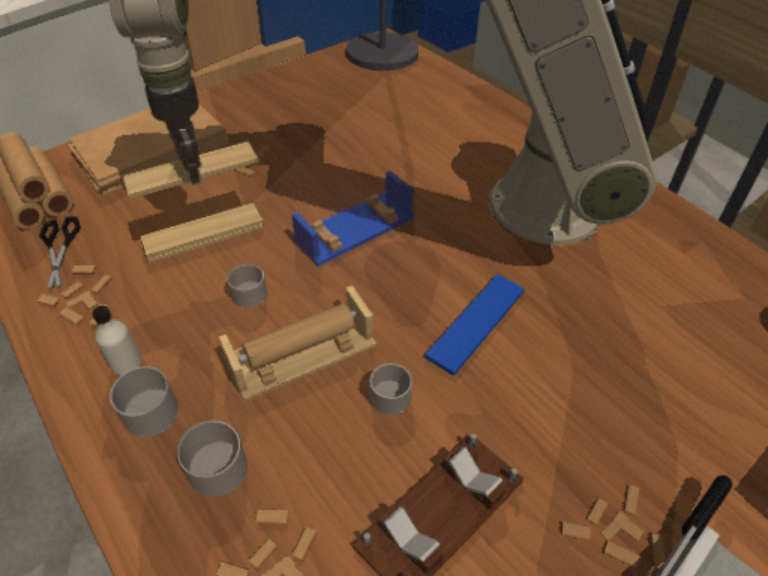

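View pics/wrist5.png

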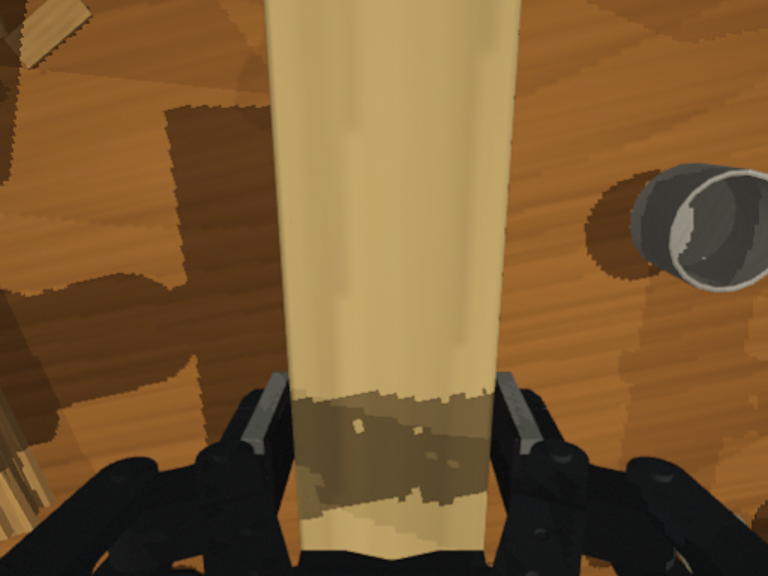

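```bash
python3 - <<'E'
from h import *
p=shot("wrist"); p["W"]=p["tool_from_camera"]; P,uv=cloud(p)
for a,b in((150,195),(325,365)):
  m=(uv[:,0]>a)&(uv[:,0]<b)&(uv[:,1]>245)&(uv[:,1]<300)&(P[:,2]<.012)&(abs(P[:,1])>.0275)
  Q=P[m]; print(len(Q),np.round(np.percentile(Q,[0,2,50,98,100],axis=0),4).tolist())
go(.587,-.338,.026,167.4)
E
```

```text
1214 [[0.0058, -0.0401, -0.0492], [0.0063, -0.0395, -0.0467], [0.0106, -0.0318, -0.0284], [0.0129, -0.0277, -0.0095], [0.014, -0.0275, -0.0062]]
1680 [[-0.0082, 0.0275, -0.0477], [-0.003, 0.0279, -0.0449], [0.0104, 0.0315, -0.0264], [0.0124, 0.0412, -0.0102], [0.0169, 0.0423, -0.0069]]
tcp [ 0.5838 -0.3239  0.1536] yaw 168.0 z-axis [ 3.e-04 -2.e-04 -1.e+00]
shift cm [-0.6  -1.31 12.76] turn rz 0.6
```

```bash
python3 -m inch '[[-0.6,-1.3,2,0,0,0.6,5.2],[0,0,3,0,0,0,5.2],[0,0,2.5,0,0,0,5.2],[0,0,1.5,0,0,0,5.2],[0,0,0,0,0,0,5.2]]'; python3 -m inch '[[0,0,0,0,0,0,5.2],[0,0,0,0,0,0,5.2]]'
python3 - <<'E'
from h import *
go(.587,-.338,.019,167.4)
for n in ("scene","side"):
  p=shot(n)
  cv2.imwrite(f"pics/{n}6.png",cv2.resize(p["pixels"][60:240,50:350] [:,:,::-1],(800,480),interpolation=cv2.INTER_CUBIC))
E
```

```text
clock: 9.3
tcp_pos: [0.5849, -0.3372, 0.0604]
orientation: [-0.002, 0.11, 0.994, 0.001]
wrist_force: [-1.1, 1.0, -0.7]
finger_gap: 0.055
clock: 9.5
tcp_pos: [0.5875, -0.3392, 0.0649]
orientation: [0.001, 0.11, 0.994, -0.001]
wrist_force: [0.7, -0.3, 0.2]
finger_gap: 0.0552
tcp [ 0.5875 -0.3392  0.0649] yaw 167.34 z-axis [ 0.002  -0.0016 -1.    ]
shift cm [0.09 0.11 4.59] turn rz -0.06
```

View pics/scene6.png

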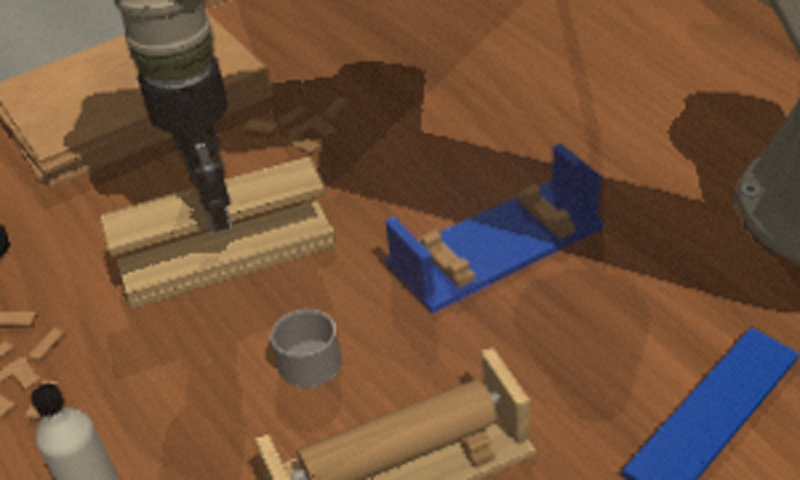

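View pics/side6.png

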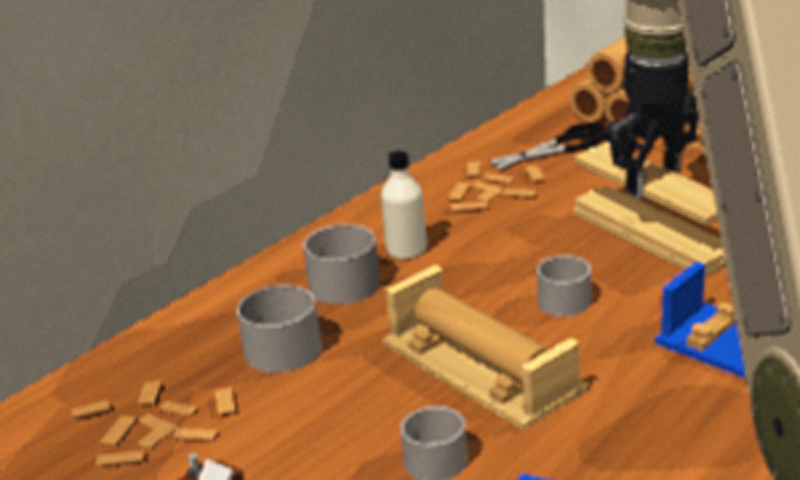

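```bash
python3 -m inch '[[0.05,0.1,1.2,0,0,0,5.2],[0,0,1.2,0,0,0,5.2],[0,0,0.9,0,0,0,5.2],[0,0,0.5,0,0,0,5.2],[0,0,0,0,0,0,5.2]]'; python3 -m inch '[[0,0,0.2,0,0,0,5.2],[0,0,0,0,0,0,5.2],[0,0,0,0,0,0,5.2]]'
python3 - <<'E'
from h import *
go(.587,-.338,.019,167.4)
p=shot("scene")
cv2.imwrite("pics/scene7.png",cv2.resize(p["pixels"][100:200,80:200] [:,:,::-1],(720,600),interpolation=cv2.INTER_CUBIC))
E
```

```text
clock: 10.1
tcp_pos: [0.5854, -0.337, 0.0236]
orientation: [-0.001, 0.11, 0.994, 0.001]
wrist_force: [0.1, 0.5, -0.9]
finger_gap: 0.0553
clock: 10.4
tcp_pos: [0.5866, -0.3378, 0.0237]
orientation: [0.0, 0.11, 0.994, -0.0]
wrist_force: [-0.4, -0.8, -1.8]
finger_gap: 0.0549
tcp [ 0.5866 -0.3378  0.0237] yaw 167.33 z-axis [ 6.e-04 -5.e-04 -1.e+00]
shift cm [-0.04 -0.01  0.47] turn rz -0.07
```

View pics/scene7.png

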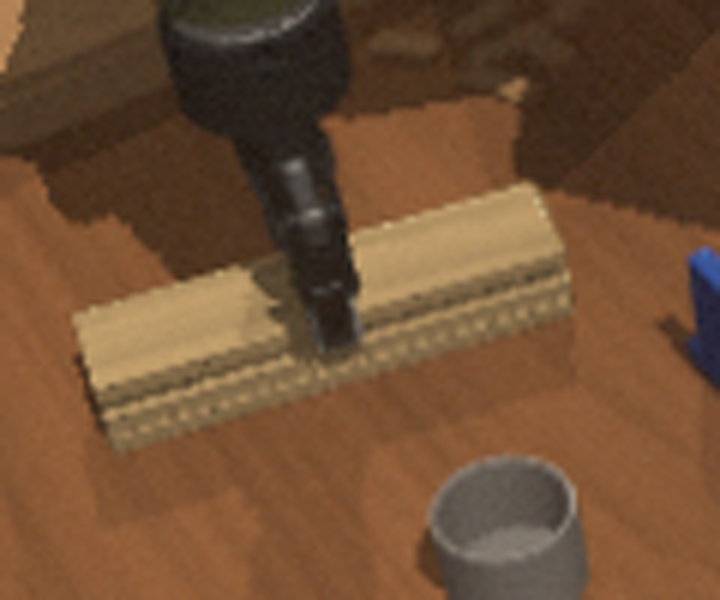

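The crop shows the spacer a few mm above the pile and lined up with it, its corners at (75,320) and (570,250). I'll lower the last bit and watch the force.

```bash
python3 -m inch '[[0,0,0.25,0,0,0,5.2],[0,0,0,0,0,0,5.2],[0,0,0.15,0,0,0,5.2],[0,0,0,0,0,0,5.2],[0,0,0,0,0,0,5.2]]'; python3 -m inch '[[0,0,0.15,0,0,0,5.2],[0,0,0,0,0,0,5.2]]'
```

```text
clock: 10.95
tcp_pos: [0.5865, -0.3377, 0.0193]
orientation: [0.0, 0.11, 0.994, -0.0]
wrist_force: [0.7, -0.1, -1.4]
finger_gap: 0.0552
clock: 11.15
tcp_pos: [0.5866, -0.3377, 0.0181]
orientation: [0.0, 0.11, 0.994, -0.0]
wrist_force: [0.5, 0.8, 2.1]
finger_gap: 0.0552
```

```bash
python3 -m inch '[[0,0,0,0,0,0,5.8],[0,0,0,0,0,0,6.4],[0,0,0,0,0,0,6.8],[0,0,0,0,0,0,6.8]]'; python3 -m inch '[[0,0,-1,0,0,0,6.8],[0,0,-3,0,0,0,6.8],[0,0,-4,0,0,0,6.8],[0,0,-4,0,0,0,8],[0,0,-2,0,0,0,8]]'
python3 -m inch '[[0,0,0,0,0,0,8.5]]'
python3 - <<'E'
from h import *
p=shot("wrist")
cv2.imwrite("pics/wrist8.png",cv2.resize(p["pixels"][:,:,::-1],(768,576)))
for l in ("spacer","pile_top"):
   for d in silhouettes(p,l):
    P,uv=cloud(p,d["mask"])
    z=np.percentile(P[:,2],60); Q=P[abs(P[:,2]-z)<.004]
    print(l,round(d["confidence"],2),np.round(np.percentile(P[:,2],[3,50,97]),3),*rect(Q))
p=shot("scene")
cv2.imwrite("pics/scene8.png",cv2.resize(p["pixels"][100:200,80:200] [:,:,::-1],(720,600),interpolation=cv2.INTER_CUBIC))
go(.593,.0085,.2,170.1)
E
```

```text
clock: 11.55
tcp_pos: [0.5863, -0.3377, 0.0177]
orientation: [-0.0, 0.11, 0.994, -0.0]
wrist_force: [0.7, -1.0, -0.1]
finger_gap: 0.0679
clock: 12.05
tcp_pos: [0.5877, -0.3387, 0.1632]
orientation: [0.003, 0.11, 0.994, -0.002]
wrist_force: [-0.0, 1.0, 0.1]
finger_gap: 0.08
clock: 12.15
tcp_pos: [0.5884, -0.3392, 0.1634]
orientation: [0.004, 0.11, 0.994, -0.002]
wrist_force: [-0.8, -0.2, -0.5]
finger_gap: 0.0849
spacer 0.78 [0.034 0.036 0.037] [ 586.5 -336.7] [224.   56.2] -12.68
tcp [ 0.5856 -0.3371  0.1564] yaw 167.33 z-axis [-0.002   0.0014 -1.    ]
shift cm [ 6.87 33.88 -4.32] turn rz -2.77
```

View pics/wrist8.png

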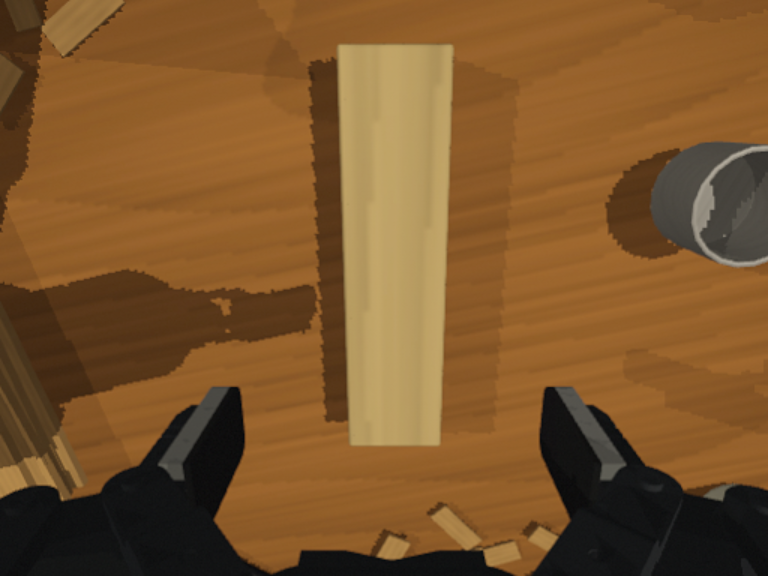

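View pics/scene8.png

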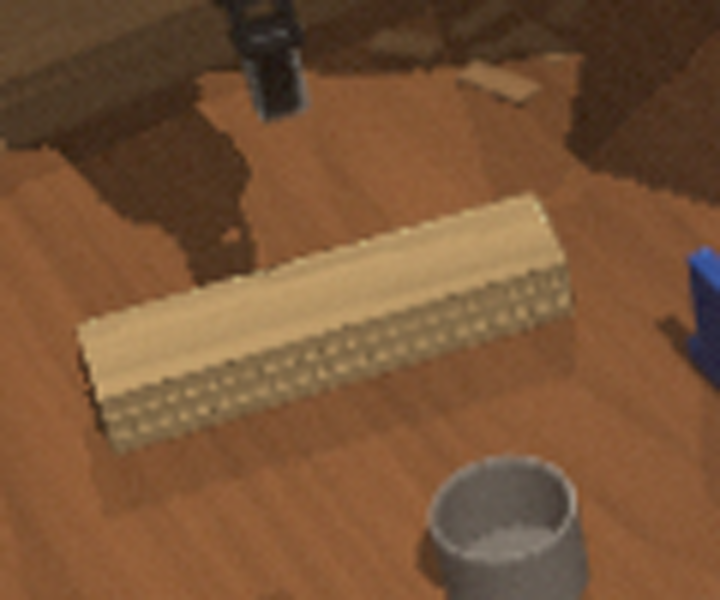

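The spacer lies flush: in the crop the three layers run straight from (80,330)-(125,445) to (570,260)-(570,310). Its top is at 36 mm. Next I go above the roller.

```bash
python3 -m inch '[[0.9,4.2,-0.7,0,0,-2.8,8.5],[0.9,4.2,-0.7,0,0,0,8.5],[0.9,4.2,-0.7,0,0,0,8.5],[0.9,4.2,-0.7,0,0,0,8.5],[0.9,4.2,-0.7,0,0,0,8.5]]' | head -2;  python3 -m inch '[[0.8,4.2,-0.4,0,0,0,8.5],[0.8,4.2,0,0,0,0,8.5],[0.4,3,0,0,0,0,8.5],[0,0,0,0,0,0,8.5],[0,0,0,0,0,0,8.5]]'
python3 - <<'E'
from h import *
p=shot("wrist")
go(.593,.0085,.0,170.1)
cv2.imwrite("pics/wrist9.png",cv2.resize(p["pixels"][:,:,::-1],(768,576)))
for l in ("roller","tray"):
   for d in silhouettes(p,l):
    P,uv=cloud(p,d["mask"])
    print(l,round(d["confidence"],2),np.round(np.percentile(P[:,2],[3,50,97]),3),*rect(P))
    if l=="roller":
      Q=P[P[:,2]>.058]; print(" top",*rect(Q),Q[:,2].max())
E
```

```text
clock: 12.85
tcp_pos: [0.5788, -0.1211, 0.1912]
clock: 13.35
tcp_pos: [0.5792, -0.0066, 0.1954]
orientation: [-0.001, 0.085, 0.996, -0.0]
wrist_force: [0.6, 0.2, 0.6]
finger_gap: 0.0849
tcp [ 0.5794 -0.0075  0.1956] yaw 170.14 z-axis [-2.1e-03 -2.0e-04 -1.0e+00]
shift cm [-1.1   1.82 19.56] turn rz 0.04
roller 0.94 [0.046 0.061 0.064] [586.8   4.6] [193.   44.1] -9.77
 top [587.1   4.7] [169.3  32.1] -9.43 0.06564281741360567
tray 0.97 [0.008 0.011 0.068] [607.9   1.3] [275.6  96.5] -9.51
tray 0.96 [0.005 0.018 0.068] [ 429.9 -179.6] [91.2 56.9] 88.4
```

View pics/wrist9.png

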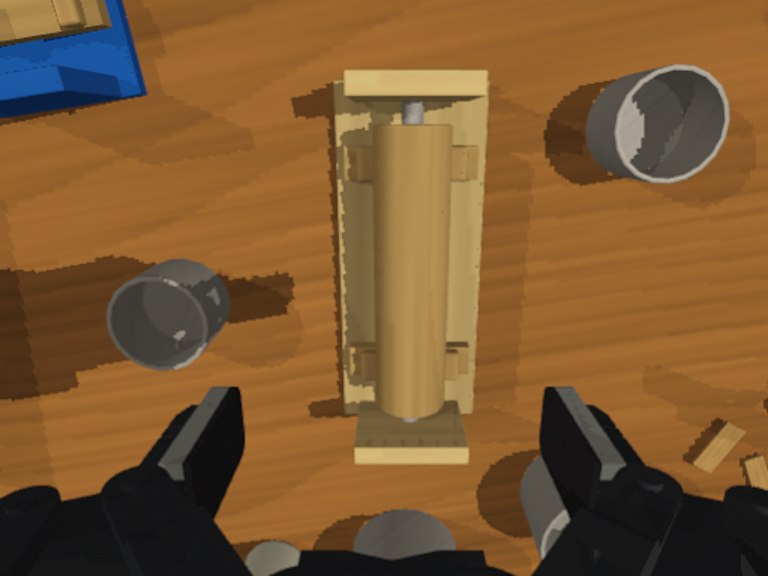

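```bash
python3 -m inch '[[-0.5,1.3,2,0,0,-0.2,8.5],[0,0,3,0,0,0,8.5],[0,0,2.5,0,0,0,8.5],[0,0,1.5,0,0,0,8.5],[0,0,0,0,0,0,8.5]]';  python3 -m inch '[[0,0,0,0,0,0,8.5],[0,0,0,0,0,0,8.5]]'
python3 - <<'E'
from h import *
p=shot("wrist")
cv2.imwrite("pics/wrist10.png",cv2.resize(p["pixels"][:,:,::-1],(768,576)))
for l in ("roller",):
   for d in silhouettes(p,l):
    P,uv=cloud(p,d["mask"])
    print(l,round(d["confidence"],2),np.round(np.percentile(P[:,2],[3,50,97]),3),*rect(P))
    Q=P[P[:,2]>.058]; print(" top",*rect(Q),Q[:,2].max())
go(.587,.0047,.02,170.3)
E
```

```text
clock: 14.0
tcp_pos: [0.5851, 0.0035, 0.1039]
orientation: [-0.003, 0.085, 0.996, -0.0]
wrist_force: [-0.4, 0.0, 0.7]
finger_gap: 0.085
clock: 14.2
tcp_pos: [0.588, 0.0039, 0.108]
orientation: [0.001, 0.085, 0.996, -0.0]
wrist_force: [-0.4, -0.6, 0.4]
finger_gap: 0.0849
roller 0.94 [0.046 0.061 0.064] [590.1   3.9] [199.6  45.6] -9.04
 top [587.4   4.4] [170.3  31.8] -9.74 0.06533950538145727
roller 0.4 [0.002 0.023 0.045] [ 608.1 -164.5] [104.3  60.2] -40.37Traceback (most recent call last):
  File "<stdin>", line 8, in <module>
    return umr_maximum(a, axis, None, out, keepdims, initial, where)
ValueError: zero-size array to reduction operation maximum which has no identity
```

View pics/wrist10.png

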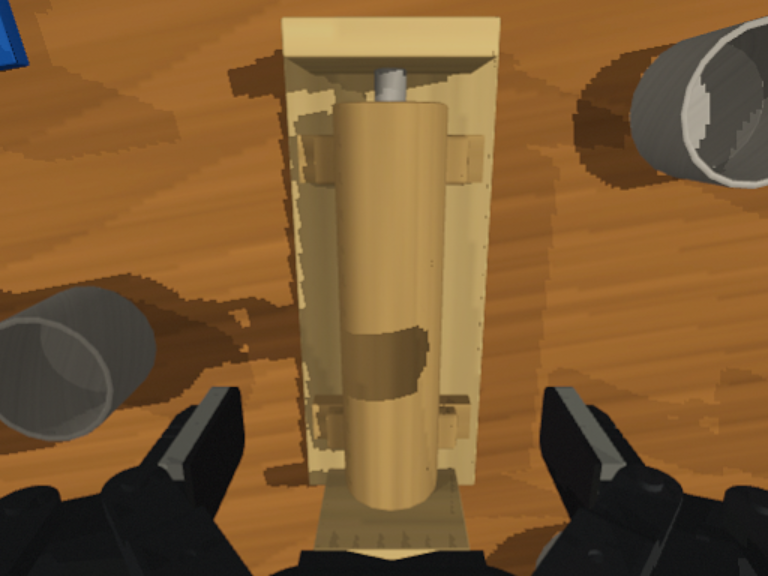

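```bash
python3 -m inch '[[0,0,2,0,0,0,8.5],[0,0,2,0,0,0,8.5],[0,0,1.6,0,0,0,8.5],[0,0,1,0,0,0,8.5],[0,0,0,0,0,0,8.5]]';  python3 -m inch '[[0,0,0,0,0,0,8.5],[0,0,0,0,0,0,8.5]]'
python3 - <<'E'
from h import *
go(.5874,.0045,.02,170.3)
E
```

```text
clock: 14.8
tcp_pos: [0.5864, 0.0048, 0.04]
orientation: [-0.001, 0.084, 0.996, -0.0]
wrist_force: [0.4, -0.0, -0.3]
finger_gap: 0.0848
clock: 15.0
tcp_pos: [0.588, 0.0046, 0.0419]
orientation: [0.001, 0.084, 0.996, -0.0]
wrist_force: [0.3, -0.8, -0.4]
finger_gap: 0.0852
tcp [0.588  0.0046 0.0419] yaw 170.33 z-axis [ 2.e-03 -4.e-04 -1.e+00]
shift cm [ 0.07 -0.02  2.19] turn rz 0.03
```

```bash
python3 -m inch '[[0,0,1.2,0,0,0,8.5],[0,0,0.9,0,0,0,8.5],[0,0,0,0,0,0,8.5],[0,0,0,0,0,0,6],[0,0,0,0,0,0,5]]';  python3 -m inch '[[0,0,0,0,0,0,3.8],[0,0,0,0,0,0,3.8],[0,0,0,0,0,0,3.8],[0,0,0,0,0,0,3.8],[0,0,0,0,0,0,3.8]]' 40
python3 - <<'E'
from h import *
go(.5874,.0045,.02,170.3)
p=shot("wrist"); cv2.imwrite("pics/wrist11.png",cv2.resize(p["pixels"][:,:,::-1],(768,576)))
E
```

```text
clock: 15.5
tcp_pos: [0.5872, 0.0047, 0.0198]
orientation: [-0.0, 0.084, 0.996, -0.0]
wrist_force: [0.1, 0.3, -0.6]
finger_gap: 0.0591
clock: 16.0
tcp_pos: [0.5874, 0.0046, 0.0202]
orientation: [0.0, 0.084, 0.996, -0.0]
wrist_force: [-1.1, -1.1, 4.2]
finger_gap: 0.0431
tcp [0.5874 0.0046 0.0202] yaw 170.33 z-axis [ 8.e-04 -3.e-04 -1.e+00]
shift cm [ 0.   -0.01  0.02] turn rz 0.03
```

View pics/wrist11.png

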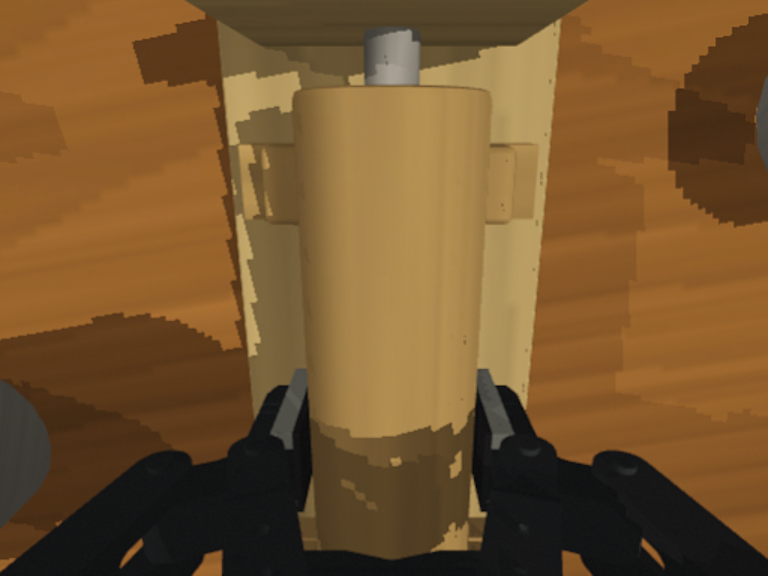

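The jaws hold the roller at its middle, pads at about (290,430) and (492,430), opening 43 mm. Now I lift it.

```bash
python3 -m inch '[[0,0,-0.8,0,0,0,3.8],[0,0,-1.5,0,0,0,3.8],[0,0,-2.5,0,0,0,3.8],[0,0,-3,0,0,0,3.8],[0,0,-3,0,0,0,3.8]]';  python3 -m inch '[[0,0,-2.5,0,0,0,3.8],[0,0,-1,0,0,0,3.8],[0,0,0,0,0,0,3.8],[0,0,0,0,0,0,3.8]]'
python3 - <<'E'
from h import *
go(.587,.2,.165,185.8)
p=shot("scene"); cv2.imwrite("pics/scene12.png",cv2.resize(p["pixels"][:,:,::-1],(768,576)))
P,uv=cloud(p)
for l in ("roller","jig"):
   for d in silhouettes(p,l):
    P,uv=cloud(p,d["mask"]); Q=P[P[:,2]>np.percentile(P[:,2],80)-.008]
    print(l,round(d["confidence"],2),np.round(np.percentile(P[:,2],[3,50,97]),3),*rect(P),*rect(Q))
E
```

```text
clock: 16.55
tcp_pos: [0.5862, 0.005, 0.1282]
orientation: [-0.001, 0.084, 0.996, 0.0]
wrist_force: [0.2, 0.0, -2.6]
finger_gap: 0.0431
clock: 16.95
tcp_pos: [0.5864, 0.0048, 0.1615]
orientation: [-0.001, 0.084, 0.996, 0.0]
wrist_force: [0.1, -0.4, -3.1]
finger_gap: 0.0429
tcp [0.5864 0.0048 0.1615] yaw 170.33 z-axis [-1.8e-03  2.0e-04 -1.0e+00]
shift cm [ 3.22 19.25 -0.35] turn rz -15.47
roller 0.86 [0.175 0.199 0.207] [535.3 -71. ] [268.6 214.8] -9.87 [585.8   7.1] [171.4  36.5] -10.07
jig 0.87 [0.01  0.014 0.046] [585.  339.2] [237.1 102.6] 7.79 [587.7 339. ] [207.6  88.8] 5.69
```

View pics/scene12.png

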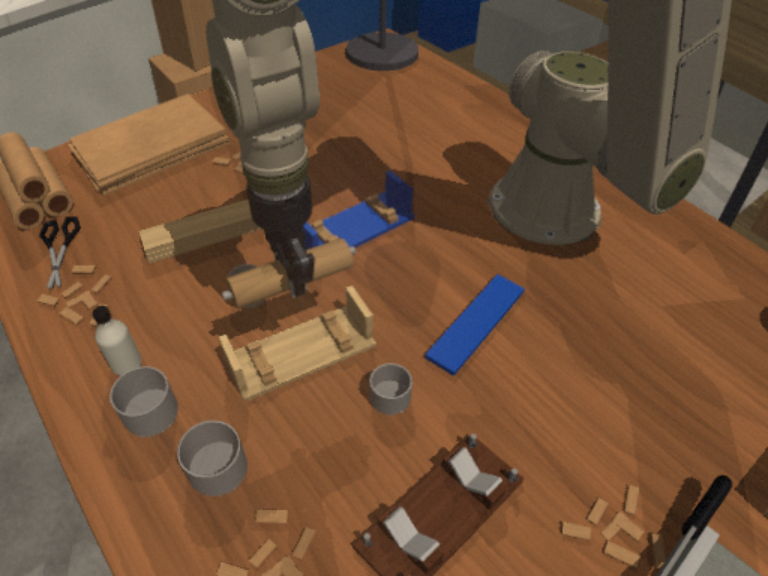

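```bash
python3 -m inch '[[0.4,2.5,-0.3,0,0,0,3.8],[0.7,4,0,0,0,0,3.8],[0.7,4,0,0,0,0,3.8],[0.7,4,0,0,0,0,3.8],[0.5,3,0,0,0,0,3.8]]' | head -2;  python3 -m inch '[[0.2,1.5,0,0,0,-5,3.8],[0,0,0,0,0,-5.2,3.8],[0,0,0,0,0,-5.2,3.8],[0,0,0,0,0,0,3.8],[0,0,0,0,0,0,3.8]]'
python3 - <<'E'
from h import *
go(.587,.338,.165,185.8)
p=shot("wrist"); cv2.imwrite("pics/wrist13.png",cv2.resize(p["pixels"][:,:,::-1],(768,576)))
for l in ("jig","jig_seat"):
   for d in silhouettes(p,l):
    P,uv=cloud(p,d["mask"])
    for a,b in ((.008,.016),(.02,.06)):
      Q=P[(P[:,2]>a)&(P[:,2]<b)]; print(l,round(d["confidence"],2),a,len(Q),*rect(Q) if len(Q)>10 else '')
E
```

```text
clock: 17.6
tcp_pos: [0.586, 0.1844, 0.1644]
clock: 18.1
tcp_pos: [0.587, 0.1973, 0.1648]
orientation: [-0.001, -0.049, 0.999, -0.0]
wrist_force: [-0.2, -0.4, -1.5]
finger_gap: 0.0429
tcp [0.587  0.1973 0.1648] yaw -174.4 z-axis [-1.6e-03 -4.0e-04 -1.0e+00]
shift cm [-1.37 14.01 -0.02] turn rz -0.2
jig 0.8 0.008 17792 [588.8 339.7] [229.3  96.8] 5.6
jig 0.8 0.02 9165 [588.5 339.4] [206.8  88.6] 5.59
jig_seat 0.66 0.008 17940 [588.8 339.7] [229.4  96.8] 5.6
jig_seat 0.66 0.02 9323 [588.4 339.5] [207.  89.] 5.56
```

View pics/wrist13.png

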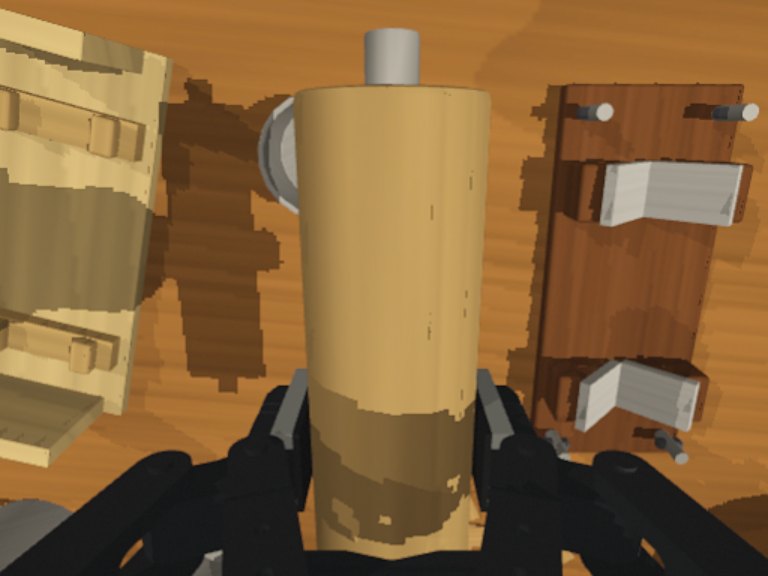

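```bash
python3 -m inch '[[-0.3,2.5,0,0,0,0,3.8],[-0.4,4,0,0,0,0,3.8],[-0.4,4,0,0,0,0,3.8],[-0.3,2.5,0,0,0,0,3.8],[-0.1,1.1,0,0,0,0,3.8]]' | head -2;  python3 -m inch '[[0,0,0,0,0,0,3.8],[0,0,0,0,0,0,3.8],[0,0,0,0,0,0,3.8]]'
python3 - <<'E'
from h import *
go(.5886,.3395,.09,185.6)
p=shot("wrist"); cv2.imwrite("pics/wrist14.png",cv2.resize(p["pixels"][:,:,::-1],(768,576)))
for l in ("jig",):
   for d in silhouettes(p,l):
    P,uv=cloud(p,d["mask"])
    for a,b in ((.008,.016),(.02,.06)):
      Q=P[(P[:,2]>a)&(P[:,2]<b)]; print(l,round(d["confidence"],2),a,len(Q),*rect(Q) if len(Q)>10 else '')
E
```

```text
clock: 18.75
tcp_pos: [0.5881, 0.3415, 0.1655]
clock: 19.05
tcp_pos: [0.5885, 0.3377, 0.1658]
orientation: [-0.0, -0.049, 0.999, -0.0]
wrist_force: [0.8, 0.2, -1.7]
finger_gap: 0.0431
tcp [0.5885 0.3377 0.1658] yaw -174.37 z-axis [-3.e-04 -7.e-04 -1.e+00]
shift cm [-0.03  0.19  7.58] turn rz 0.03
jig 0.8 0.008 1496 [483.1 329.9] [95.2 18. ] -84.82
jig 0.8 0.02 369 [489.2 330.2] [86.9  7.6] -84.9
```

View pics/wrist14.png

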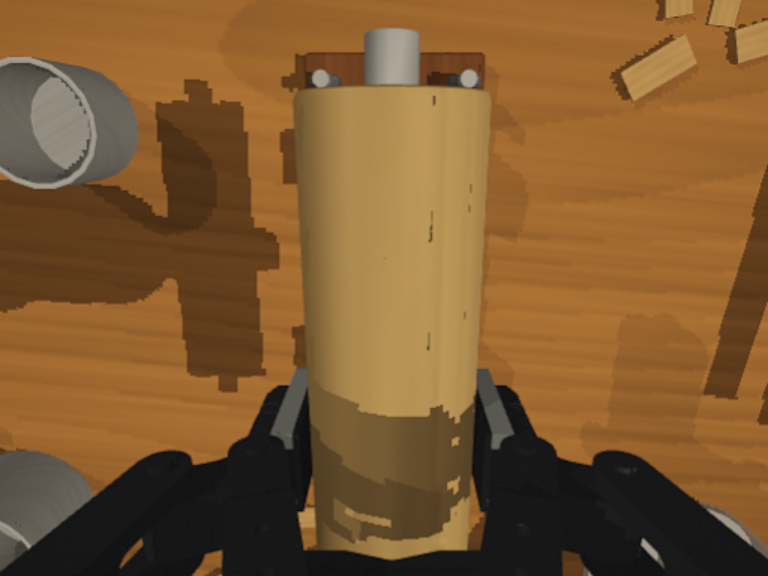

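```bash
python3 -m inch '[[0,0.1,2,0,0,0,3.8],[0,0,3,0,0,0,3.8],[0,0,2.5,0,0,0,3.8],[0,0,1.5,0,0,0,3.8],[0,0,0,0,0,0,3.8]]' | head -2;  python3 -m inch '[[0,0,0.5,0,0,0,3.8],[0,0,0,0,0,0,3.8],[0,0,0,0,0,0,3.8]]'
python3 - <<'E'
from h import *
go(.5886,.3395,.027,185.6)
p=shot("scene"); cv2.imwrite("pics/scene15.png",cv2.resize(p["pixels"][230:384,180:380,::-1],(780,600),interpolation=cv2.INTER_CUBIC))
p=shot("side"); cv2.imwrite("pics/side15.png",cv2.resize(p["pixels"][190:310,70:230,::-1],(800,600),interpolation=cv2.INTER_CUBIC))
E
```

```text
clock: 19.65
tcp_pos: [0.5865, 0.3384, 0.0729]
clock: 19.95
tcp_pos: [0.589, 0.3403, 0.072]
orientation: [0.001, -0.05, 0.999, 0.0]
wrist_force: [0.1, -0.6, -1.8]
finger_gap: 0.0431
tcp [0.589  0.3403 0.072 ] yaw -174.29 z-axis [ 1.8e-03  6.0e-04 -1.0e+00]
shift cm [ 0.06 -0.07  4.5 ] turn rz 0.11
```

View pics/scene15.png

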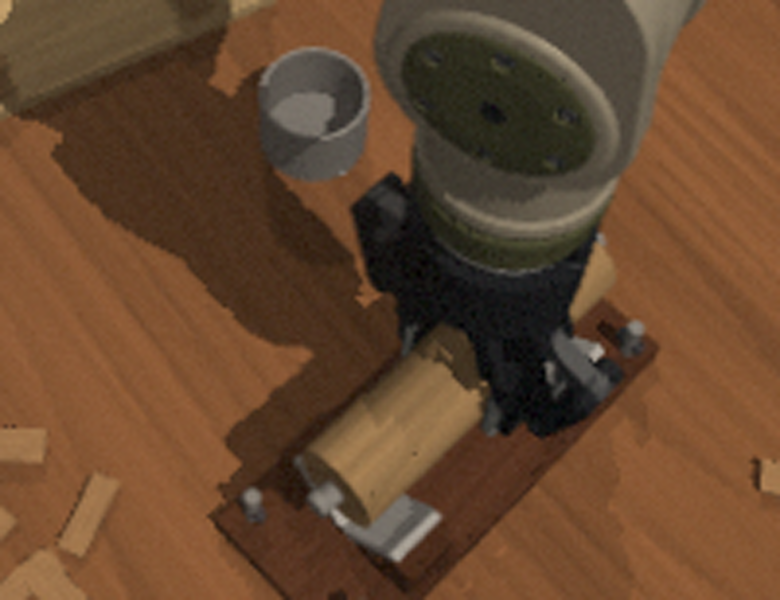

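View pics/side15.png

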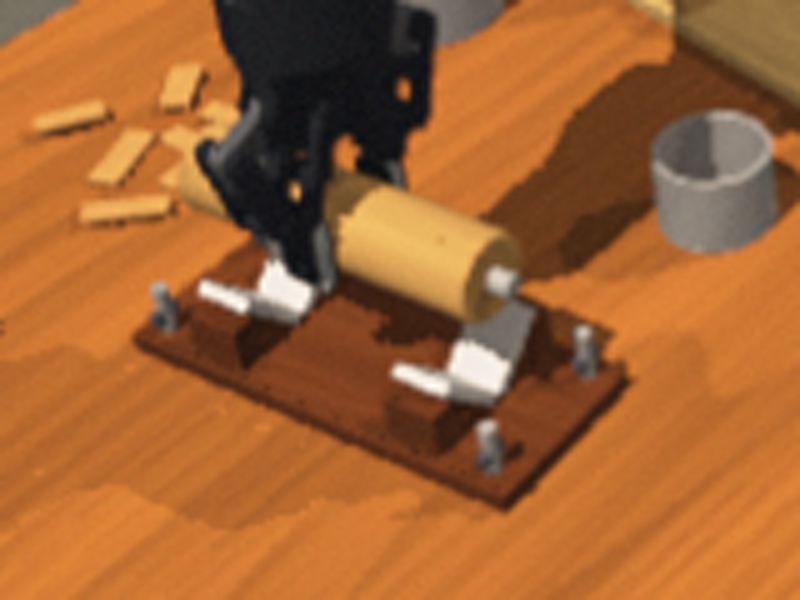

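Both crops show the roller level above the two V notches and lined up with the cradle: stub at (500,280) and the near V at (470,365) in the side view. I'll lower it gently.

```bash
python3 -m inch '[[0,-0.05,1,0,0,0,3.8],[0,0,1,0,0,0,3.8],[0,0,0.9,0,0,0,3.8],[0,0,0.6,0,0,0,3.8],[0,0,0,0,0,0,3.8]]';  python3 -m inch '[[0,0,0.3,0,0,0,3.8],[0,0,0,0,0,0,3.8],[0,0,0,0,0,0,3.8]]'
```

```text
clock: 20.55
tcp_pos: [0.5871, 0.3391, 0.0338]
orientation: [-0.001, -0.05, 0.999, -0.001]
wrist_force: [-1.2, -0.3, -1.5]
finger_gap: 0.0425
clock: 20.85
tcp_pos: [0.5885, 0.3397, 0.0331]
orientation: [0.0, -0.05, 0.999, 0.0]
wrist_force: [0.9, 0.4, -2.3]
finger_gap: 0.043
```

```bash
python3 -m inch '[[0,0,0.3,0,0,0,3.8],[0,0,0,0,0,0,3.8],[0,0,0.1,0,0,0,3.8],[0,0,0,0,0,0,3.8]]';  python3 -m inch '[[0,0,0.1,0,0,0,3.8],[0,0,0,0,0,0,3.8],[0,0,0,0,0,0,3.8]]'
```

```text
clock: 21.25
tcp_pos: [0.5883, 0.3396, 0.0287]
orientation: [0.0, -0.05, 0.999, -0.0]
wrist_force: [0.0, -0.0, -1.8]
finger_gap: 0.0429
clock: 21.55
tcp_pos: [0.5885, 0.3395, 0.0281]
orientation: [0.0, -0.05, 0.999, -0.0]
wrist_force: [-0.1, -1.0, 0.6]
finger_gap: 0.0432
```

```bash
python3 -m inch '[[0,0,0.1,0,0,0,3.8],[0,0,0,0,0,0,3.8],[0,0,0,0,0,0,3.8]]'
```

```text
clock: 21.85
tcp_pos: [0.5885, 0.3394, 0.0279]
orientation: [0.0, -0.05, 0.999, -0.0]
wrist_force: [-0.7, -2.2, 5.3]
finger_gap: 0.0428
```

```bash
python3 -m inch '[[0,0,0,0,0,0,4.5],[0,0,0,0,0,0,4.8],[0,0,0,0,0,0,5.4],[0,0,0,0,0,0,6],[0,0,0,0,0,0,6.5]]' 20;  python3 -m inch '[[0,0,0,0,0,0,7],[0,0,0,0,0,0,7],[0,0,0,0,0,0,7]]'
python3 - <<'E'
from h import *
p=shot("wrist"); cv2.imwrite("pics/wrist16.png",cv2.resize(p["pixels"][:,:,::-1],(768,576)))
E
```

```text
clock: 22.35
tcp_pos: [0.5882, 0.3397, 0.0266]
orientation: [-0.0, -0.05, 0.999, -0.0]
wrist_force: [0.3, 0.1, 0.5]
finger_gap: 0.0651
clock: 22.65
tcp_pos: [0.5883, 0.3397, 0.0267]
orientation: [0.0, -0.05, 0.999, -0.0]
wrist_force: [0.2, -0.2, 0.7]
finger_gap: 0.0697
```

View pics/wrist16.png

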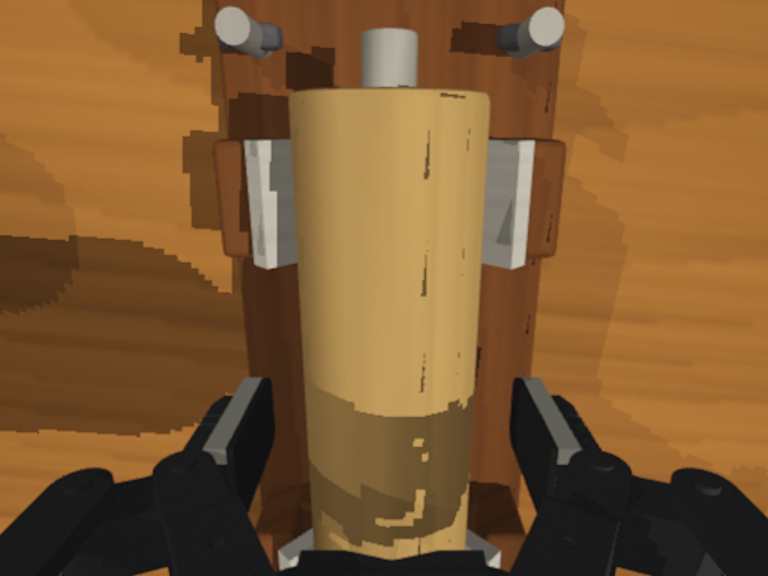

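The roller rests in the V at (390,200), symmetric with the jaws clear. I'll retreat straight up and check.

```bash
python3 -m inch '[[0,0,-1,0,0,0,7],[0,0,-2,0,0,0,7],[0,0,-3.5,0,0,0,7],[0,0,-4,0,0,0,7],[0,0,-4,0,0,0,7]]' | head -2; python3 -m inch '[[0,0,-2,0,0,0,7],[0,0,0,0,0,0,7],[0,0,0,0,0,0,7]]'
python3 - <<'E'
from h import *
p=shot("wrist"); cv2.imwrite("pics/wrist17.png",cv2.resize(p["pixels"][:,:,::-1],(768,576)))
for n in ("wrist","scene","side"):
  p=shot(n)
  for l in ("roller","jig","spacer","tin_a"):
   for d in silhouettes(p,l):
    P,uv=cloud(p,d["mask"])
    if l=="roller": P=P[P[:,2]>.055]
    if l=="jig": P=P[P[:,2]<.016]
    if l=="spacer": P=P[abs(P[:,2]-.036)<.004]
    if len(P)>20: print(n,l,round(d["confidence"],2),np.round(np.percentile(P[:,2],[3,50,97,99.9]),4),*rect(P))
  if n=="scene": cv2.imwrite("pics/scene17.png",cv2.resize(p["pixels"][:,:,::-1],(768,576)))
E
```

```text
clock: 23.2
tcp_pos: [0.588, 0.3395, 0.1738]
clock: 23.5
tcp_pos: [0.5885, 0.3398, 0.1925]
orientation: [0.001, -0.05, 0.999, 0.0]
wrist_force: [0.5, 0.0, -1.1]
finger_gap: 0.0703
wrist roller 0.62 [0.0576 0.0682 0.0712 0.0722] [588.6 339.8] [192.3  41.7] 5.66
wrist jig 0.63 [0.0102 0.0117 0.0132 0.0154] [594.4 340.9] [244.7  98. ] 5.24
wrist tin_a 0.85 [0.0014 0.0207 0.0447 0.0461] [527.8 158. ] [62.  61.5] 38.79
scene roller 0.85 [0.057  0.0685 0.0729 0.2194] [594.4 353.7] [176.4  69.6] 5.5
scene jig 0.72 [0.001  0.0124 0.015  0.0159] [585.  335.4] [237.3 106.1] 6.0
scene spacer 0.97 [0.033  0.0366 0.0391 0.04  ] [ 587.1 -336. ] [222.5  60.3] -12.74
scene spacer 0.56 [0.0322 0.0355 0.0393 0.0398] [528.  156.6] [60.  54.7] 45.9
scene spacer 0.3 [0.0322 0.0353 0.0394 0.0399] [590.5   9.4] [221.3  71.8] -6.79
scene tin_a 0.76 [0.0021 0.0206 0.0463 0.0478] [528.6 155.9] [63.2 57.5] 65.25
scene tin_a 0.61 [0.0026 0.0252 0.0471 0.0499] [ 593.  -172.8] [104.4  68.9] -78.82
side roller 0.81 [0.0558 0.0693 0.0749 0.0762] [581.5 341. ] [183.8  40.7] 6.28
side jig 0.7 [0.003  0.0136 0.0158 0.016 ] [597.3 334.8] [253.3 112.6] 7.04
side jig 0.63 [0.0005 0.0089 0.0152 0.0159] [545.9 134.8] [123.6  61. ] -50.44
side spacer 0.74 [0.033  0.0368 0.0396 0.04  ] [ 585.1 -333.9] [228.1  62.7] -12.53
side tin_a 0.89 [0.0017 0.027  0.0469 0.0498] [546.7 134.2] [125.8  60.8] -49.79
side tin_a 0.84 [0.0027 0.029  0.0463 0.0489] [ 591.9 -151.3] [67.4 63.3] -24.49
```

View pics/wrist17.png

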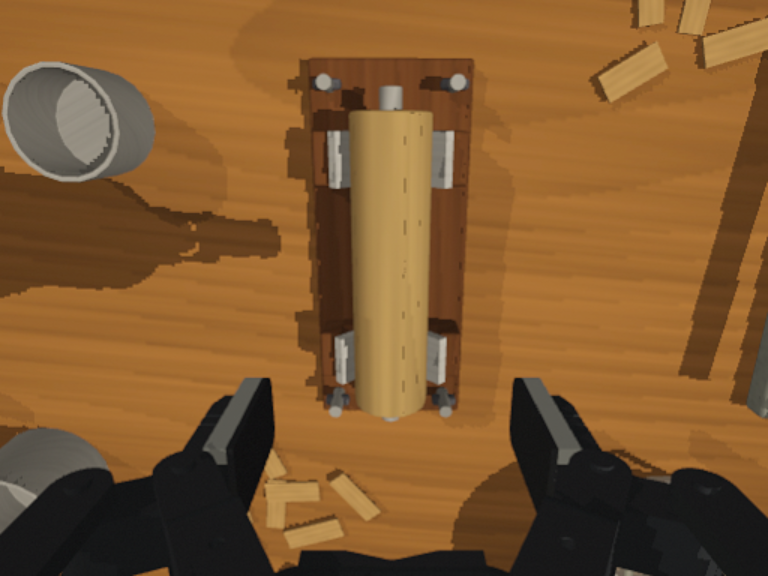

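View pics/scene17.png

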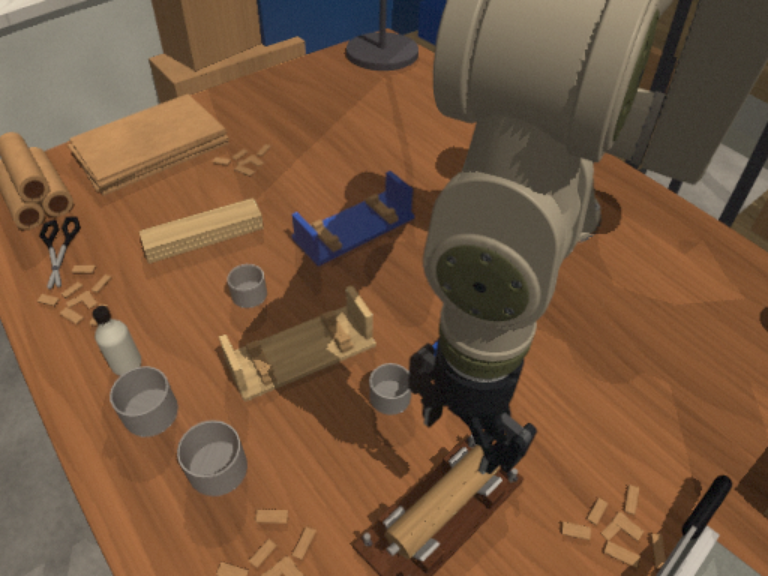

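The roller is seated at (588.6, 339.8) mm, yaw 5.66°, top at 71 mm as it should be. The jig was measured earlier at (588.6, 339.6) mm, 5.6°. The spacer and tins have not moved.

```bash
python3 -c "
from workcell import workorder
print(workorder.hand_in())"
```

```text
the job is handed in; nothing more can be done
None
```

I laid the spacer on the pile, set the roller in the V-cradle, and handed the job in at about 24 s. The hand-in gives no verdict, so what follows is from my own last checks.

- **Spacer:** It sits flush on the two boards. Measured with the wrist camera after release, its top is at 36 mm and its centre at (586.5, -336.7) mm, at -12.7°. Before I placed it, the pile measured about (587, -338) mm at about -12.4°.
- **Roller:** I lowered it until the wrist felt light contact (about 5 N), released it and backed straight up. Its middle is at (588.6, 339.8) mm, at 5.66°. I had measured the cradle beforehand at (588.6, 339.6) mm, 5.6°. The roller's top is at 71 mm, which matches a fully seated roller.
- **Tins:** Both small tins stand where they were. Their measured positions shifted by no more than about 2 mm.

**Disagreements:** The scene and side cameras differed from the wrist camera by a few mm, up to about 6 mm. In the final pictures several of their outlines were partly hidden or merged with the arm or other things: the roller in the scene view, tin_a in the side view, and the cradle in all three. I relied on the wrist camera for the roller and on the earlier, unobstructed measurement for the cradle.

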